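Lay the casting moulds on their backs for pouring

TASK

Two empty blue casting moulds, a square one and a narrow one, stand on edge to dry. Push each of them over gently near its top, so that it comes to lie flat on its back about where it stood, with its hollow facing up ready for pouring. Only push: do not pinch, lift or carry the moulds or shove them across the table, never let one fall on its open face, and leave everything else where it is.

Things in the scene. Friction and masses are not known exactly. Their poses are not given: they have to be found in the camera images.
- tile_mould: Square mould, one square hollow. Light blue plastic, about 0.3 kg, standing on one edge, facing any way. Origin: centre of the underside as it stands; z up its height, x straight out of the open face. 104 mm wide (y), 100 tall (z), 40 thick: x -20 (flat back) to +20 (open face). At the open face a flange 8 mm thick stands out 8 mm at both sides and the top: 120 mm wide, 108 tall there, so from above the open side is the wider.
- tile_mould_mid (a point): Middle of the square mould's block: 50 mm up its z from its origin. The hollow is 28 mm deep, with a low disc in its floor; walls 10 mm. Pushed near the top of its open face with 1 to 2 N, the mould leans about its back lower edge, topples by itself once leaned some 15 to 25 degrees, and drops onto its back.
- bar_mould: Narrow mould, three bar-shaped hollows. Light blue plastic, about 0.3 kg, standing on one edge, facing any way. Origin: centre of the underside as it stands; z up its height, x straight out of the open face. 76 mm wide (y), 120 tall (z), 40 thick: x -20 (flat back) to +20 (open face). At the open face a flange 8 mm thick stands out 8 mm at both sides and the top: 92 mm wide, 128 tall there, so from above the open side is the wider.
- bar_mould_mid (a point): Middle of the narrow mould's block: 60 mm up its z from its origin. The hollow is 28 mm deep, parted by two 6 mm webs; walls 9 mm. Pushed near the top of its open face with 1 to 2 N, the mould leans about its back lower edge, topples by itself once leaned some 15 to 25 degrees, and drops onto its back.
- jar: Bystander: closed jar, 64 mm across, 110 mm tall, standing between the moulds. Origin at the centre of its underside, z up.
- wood_pattern: Bystander: wooden pattern block standing on its end between the moulds, 40 x 75 mm in plan (x, y), 90 mm tall. Origin at the centre of its underside, z up. It stays standing.
- round_mould: Bystander: round blue mould lying flat, already open side up, 120 mm across, 34 mm high. Origin at the centre of its underside, z up.
- mallet: Bystander: rubber mallet lying on the far side of the table; head 56 mm across and 85 mm long along y, handle 22 mm thick running to x = -230 mm. Origin under the middle of the head, on the table.
- tub: Bystander: plaster tub with lid on the far side, 84 mm across, 130 mm tall. Origin at the centre of its underside, z up.
- cup: Bystander: white plastic cup at the left side, 76 mm across, 95 mm tall. Origin at the centre of its underside, z up.
- putty_knife: Bystander: putty knife lying at the right side, 210 mm long along its x axis, 20 mm high. Origin at about the middle of its length, on the table.
There are look-alikes about, which are no part of the job. Leave any orange look-alike of the tile_mould alone.

How it is judged:
At the end, for the whole second after the job is handed in: Both moulds lie at rest on their backs, open face up within 7 degrees, the middle of each under 28 mm high and within 15 cm of its start (toppling alone moves it about 9 cm); every bystander is within 3 cm of its place, the jar, block, tub, cup and round mould upright (angle between each of tile_mould, bar_mould's own x axis and vertical below 0.12 rad and height (world z) of each of tile_mould_mid, bar_mould_mid below 0.028 m and distance of each of tile_mould_mid, bar_mould_mid from where it was at the start of the episode below 0.15 m and linear speed of each of tile_mould, bar_mould below 0.02 m/s and angular speed of each of tile_mould, bar_mould below 0.1 rad/s and distance of each of jar, wood_pattern, round_mould, mallet, tub, cup, putty_knife from where it was at the start of the episode below 0.03 m and angle between each of jar, wood_pattern, tub, cup, round_mould's own z axis and vertical below 0.2 rad); the robot touches nothing.
It fails at once if a mould is lifted off the table (height (world z) of tile_mould_mid above 0.066 m or height (world z) of bar_mould_mid above 0.076 m).
It fails at once if a mould is carried or shoved away: its middle over 15 cm from where it was (distance of any of tile_mould_mid, bar_mould_mid from where it was at the start of the episode above 0.15 m).
It fails at once if a mould falls on its open face (angle between any of tile_mould, bar_mould's own x axis and vertical above 2.6 rad).
It fails at once if a mould is pinched or pressed hard (over 18 N from the fingers) (contact force between the fingers and tile_mould above 18 N or contact force between the fingers and bar_mould above 18 N).
It fails at once if a bystander is pushed over 3 cm from its place or knocked over (distance of any of jar, wood_pattern, round_mould, mallet, tub, cup, putty_knife from where it was at the start of the episode above 0.03 m or angle between any of jar, wood_pattern, tub, cup, round_mould's own z axis and vertical above 0.2 rad).
It also fails if it takes over 51 s, if anything falls off the work surface, if the arm or the gripper's body presses on something with over 40 N, if the wrist force passes 120 N, or if a joint passes its speed limit or range.

ROBOT

A 6-joint arm with a two-finger parallel gripper is mounted at the origin on the work surface. World frame = base frame: x ahead of the robot, y to its left, z up, the work surface at z = 0. Lengths are in m, angles in rad, forces in N, time in s.
With the tool pointing down it reaches from about 0.275 to 0.825 m from the base axis. Payload 5.2 kg.
Tool frame: the origin (TCP) lies on the front face of the gripper's body, between the roots of the fingers; the fingertips stand 84 mm ahead of it and the grasp point (between the pads) lies 65 mm ahead of it; z points along the fingers, y is the line along which they close (so a half turn about z gives the same grasp; the last joint's range is limited). The gripper opens to 93 mm and grips with 3 to 60 N. Pads are 15 mm wide; open, the fingers measure 128 mm over their backs; the gripper's body (75 mm by 188 mm) begins 65 mm behind the grasp point.
Start: joints at [1.08, 0.259, 1.535, -0, 1.348, -0.203], TCP at [0.156, 0.527, 0.303] pointing down, gripper open.
Joint ranges: [-3.14, 3.14], [-0.91, 2.08], [0.19, 2.58], [-1.22, 4.36], [0.22, 2.71], [-3.12, 3.12]. Speed limits (rad/s): [2.57, 2.57, 3.14, 3.14, 3.14, 3.14].

INTERFACE

Orientations are given as a rotation vector (axis times angle).
In Python, from bench import manip gives the robot as it stands.
- The arm moves only by the tool carry_out, never from a script. Its argument "series" is a list of rows, each a list of 6 numbers: the shift along the tool's x, y, z in units of 0.4 m (1.0 is 0.4 m), then the turn, a rotation vector about the tool's x, y, z in units of 2 rad (1.0 is 2 rad). A call has 1 to 12 rows; each row is the pose to reach, as a shift and turn from the pose commanded when the call began, along the tool's axes at that moment; what a row does not reach only later rows make up. A row lasts 1/10 s, in which the tool goes at most 50 mm and 8.59 degrees, less where a joint would pass 70% of its speed; a pose out of reach is approached as far as the arm can. A call with a number of a shift or a turn outside -1 to 1 is refused whole. A call with a gripper value outside its range is refused whole. "jaw" is the closure, from -1 (fully open) to 1 (shut), set as the call begins (left out, the last holds). The fingers move at their own pace and stop on an object; "grip_force" is the grip in N (left out, the last holds). Time passes only in rows, so rows that repeat a pose let the fingers close. It gives the time, the measured TCP pose, the force, the opening and the grip force at its end, in the units of the state.
- manip.get_obs(): the state, without advancing time (a new reading comes with each control period).
- manip.read_camera(name): name is "side" or "top"; returns a dict with "pixels" (400x640x3 uint8, red, green, blue), "fx", "fy", "cx", "cy" (pixels), "rvec" (rotation vector, rad) and "tvec" (3), from world to camera coordinates, as OpenCV has them. Camera axes: x right, y down, z forward; pixel columns grow to the right and rows downward; lengths in m; the calibration is good to about 2 mm. A picture is of the moment at which its call begins. There is no depth.
- manip.finish_job(): hands the job in; it is judged then, once.
Trained networks look in a picture, given as the dict that the camera call returned (one of the last four; its "shot" number tells which), for a name from the list of things; names that differ only in an ending like _2 or _b are one class to them, and where a whole thing is asked for, a point or a joint stands for the part that bears it (a point fixed in the world has none). Each returns a list of dicts, best first, with "confidence" (0 to 1); they miss things now and then, are a little off and sometimes report something else, mostly with a low value. They report only what shows in the picture. A call takes as long as a camera call. They do not tell look-alikes from the thing itself.
- manip.recognise(picture, name): "extent" ([left, top, right, bottom] in pixels, round what is visible of it).
The state is a dict: "time_s": time; "qpos": joint angles; "qvel": joint speeds; "joint_efforts": joint torques, N m; "tool_pos": TCP position; "orientation": TCP orientation; "force": force on the tool from outside, world axes, zero at the start; "ft_torque": the same for the moment, N m; "grip_width": finger opening in m; "gripper_force": force on a finger pad.
Only numpy, scipy, OpenCV 4.12 (cv2) and the standard library are available. Lean on these libraries where they do the work, as an engineer would, in place of code of your own. Each camera call takes 0.05 s, during which the arm holds its last target. There are 200 camera calls.

## Working session

There is one attempt and no reset: what is moved stays moved. The work goes in short steps, Python scripts to look and compute and a tool call to move; the robot and the scene stay as the last step left them, time stands still between calls to the robot, and variables do not carry over. Pictures are saved under pics/ and viewed, at most 10 in all, crops included, and the job is handed in when it is done.

Besides the shell and the picture viewer there is one more tool, called after "Request:" as name([rows], argument=value, ...), one row to a line, values as JSON. carry_out: Moves the arm, as the interface text tells. Its arguments: {"type":"object","properties":{"series":{"type":"array","items":{"type":"array","items":{"type":"number","minimum":-1,"maximum":1}}},"jaw":{"type":"number"},"grip_force":{"type":"number"}},"required":["series"]}

```bash
mkdir -p pics; cat > h.py <<'E'
from bench import manip
import numpy as np, cv2
from scipy.spatial.transform import Rotation as R
def K(p): return np.array([[p['fx'],0,p['cx']],[0,p['fy'],p['cy']],[0,0,1.]])
def proj(p,X): return cv2.projectPoints(np.array(X,float).reshape(-1,1,3),np.array(p['rvec'],float),np.array(p['tvec'],float),K(p),None)[0].reshape(-1,2)
def onz(p,uv,z):
    M=R.from_rotvec(p['rvec']).as_matrix(); c=-M.T@np.array(p['tvec'])
    d=M.T@np.linalg.inv(K(p))@np.array([uv[0],uv[1],1.]); return c+d*(z-c[2])/d[2]
def save(p,n): cv2.imwrite('pics/'+n,cv2.cvtColor(p['pixels'],cv2.COLOR_RGB2BGR))
E
python3 - <<'E'
from h import *
for n in('top','side'):
    p=manip.read_camera(n); save(p,n+'0.png')
    M=R.from_rotvec(p['rvec']).as_matrix(); print(n,-M.T@np.array(p['tvec']),M[2])
    for o in('tile_mould','bar_mould','jar','wood_pattern','round_mould','mallet','tub','cup','putty_knife'):
        for r in manip.recognise(p,o): 
            if r['confidence']>.25: print(o,round(r['confidence'],2),np.round(r['extent']), )
o=manip.get_obs();print(o['time_s'],o['tool_pos'],o['orientation'])
E
```

```text
top [1.76460125e-01 2.26321507e-04 1.60475771e+00] [ 0.22642323  0.00796748 -0.97399643]
tile_mould 0.97 [256. 250. 282. 293.]
tile_mould 0.86 [191. 212. 235. 242.]
tile_mould 0.76 [244. 186. 282. 209.]
bar_mould 0.79 [390. 208. 417. 237.]
jar 0.71 [314. 229. 331. 251.]
wood_pattern 0.64 [315. 185. 340. 212.]
round_mould 0.73 [316. 143. 348. 172.]
mallet 0.67 [216. 124. 290. 148.]
tub 0.9 [384. 119. 410. 151.]
tub 0.69 [241. 188. 280. 210.]
cup 0.72 [163. 171. 192. 204.]
putty_knife 0.6 [465. 176. 481. 236.]
side [ 0.12565966 -1.00369885  1.16423969] [ 0.26219932  0.65319709 -0.71034152]
tile_mould 0.92 [212. 169. 252. 204.]
tile_mould 0.83 [284. 142. 311. 180.]
tile_mould 0.63 [246. 126. 275. 166.]
bar_mould 0.88 [309. 238. 344. 284.]
jar 0.81 [269. 196. 288. 229.]
wood_pattern 0.77 [308. 184. 332. 219.]
wood_pattern 0.58 [283. 141. 310. 184.]
round_mould 0.79 [347. 185. 380. 214.]
mallet 0.87 [331. 130. 370. 172.]
mallet 0.6 [314. 241. 346. 286.]
tub 0.67 [397. 203. 428. 248.]
cup 0.89 [266. 108. 286. 135.]
cup 0.5 [283. 141. 313. 186.]
putty_knife 0.62 [352. 317. 427. 347.]
1.0 [0.15608554 0.52739523 0.30275589] [-4.50550810e-01 -3.10910391e+00 -2.03870585e-05]
```

View pics/top0.png

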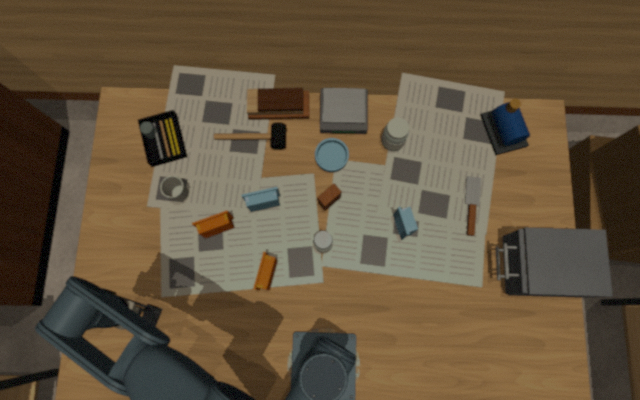

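View pics/side0.png

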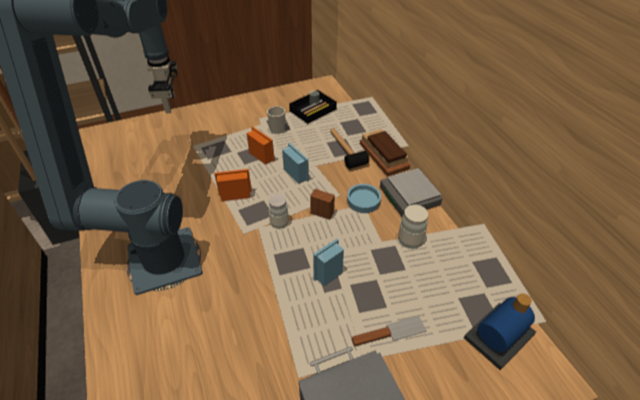

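The blue square mould is at top (262,198), side (295,163). The orange look-alikes are at top (213,224) and (265,271), and the round blue mould at (332,155) is a bystander. The narrow mould is at top (405,222), side (328,262). A close crop of both moulds will check the choice and show which way they face.

```bash
python3 - <<'E'
from h import *
t=cv2.imread('pics/top0.png');s=cv2.imread('pics/side0.png')
c=lambda im,x,y:cv2.resize(im[y-24:y+24,x-32:x+32],(400,300),interpolation=cv2.INTER_CUBIC)
cv2.imwrite('pics/crop.png',np.vstack([np.hstack([c(t,262,198),c(t,405,222)]),np.hstack([c(s,295,163),c(s,328,262)])]))
E
```

```text
(no output)
```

View pics/crop.png

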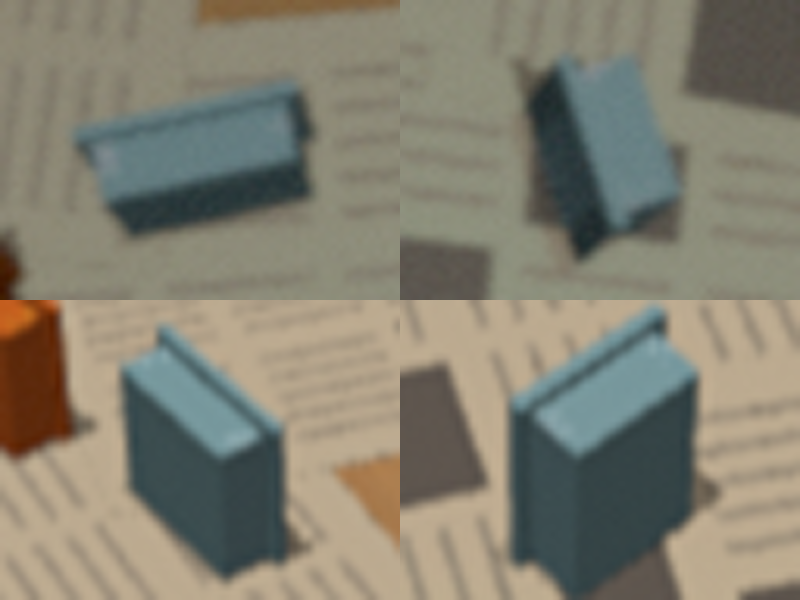

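```bash
cat > fit.py <<'E'
from h import *
from scipy.optimize import least_squares
P={n:manip.read_camera(n) for n in('top','side')}
D={'tile':[('top',(230,174,0,0),[(20,60,108,75,130),(20,-60,108,297,82),(-20,52,100,107,200),(-20,-52,100,298,158),(-20,52,0,130,235),(-20,-52,0,310,195)]),
 ('side',(263,139,0,300),[(-20,52,100,122,370),(-20,-52,100,220,460),(-20,-52,0,225,578),(-20,52,0,130,488),(20,60,108,160,325),(20,-60,108,283,428)])],
'bar':[('top',(373,198,400,0),[(-20,-38,120,630,57),(-20,38,120,683,193),(20,-46,128,560,57),(20,46,128,610,235),(20,46,0,580,260),(20,-46,0,530,95)]),
 ('side',(296,238,400,300),[(-20,38,120,575,460),(-20,-38,120,697,375),(-20,38,0,578,598),(-20,-38,0,690,525),(20,46,128,513,405),(20,-46,128,663,310)])]}
for k,v in D.items():
    def f(q):
        r=[]
        for n,o,pts in v:
            a=np.array(pts,float); X=R.from_euler('z',q[2]).apply(a[:,:3]/1000)+[q[0],q[1],q[3]]
            r.append(proj(P[n],X)-((a[:,3:]-o[2:])/6.25+o[:2]))
        return np.vstack(r).ravel()
    g=[.5,.2,.2,0] if k=='tile' else [.45,-.27,1.9,0]
    s=least_squares(f,g,loss='soft_l1'); print(k,np.round(s.x,3),np.degrees(s.x[2]).round(1)); print(np.round(f(s.x).reshape(-1,2).T,1))
for n,z,uv in [('jar',.055,(322,240)),('wood',.045,(328,197)),('round',.02,(332,156)),('cup',.05,(175,188)),('orange1',.05,(213,226)),('orange2',.05,(267,272)),('tub',.065,(397,135)),('knife',0.01,(473,206))]: print(n,onz(P['top'],uv,z).round(3))
o=manip.get_obs();print(o['time_s'],R.from_rotvec(o['orientation']).as_matrix().round(3))
E
python3 fit.py
```

```text
tile [ 0.528  0.219  0.259 -0.002] 14.8
[[-0.6 -0.  -0.6  0.2  0.4  1.  -1.  -0.5 -0.4 -0.8  0.4 -0.3]
 [-0.8 -1.2 -0.3 -0.6  0.2 -0.  -0.4 -0.1  1.3  0.9 -0.   0.1]]
bar [ 0.465 -0.259  1.873 -0.002] 107.3
[[ 1.1 -0.1 -0.   0.8 -0.8 -0.8 -0.   0.4 -0.8 -0.  -1.2 -1.1]
 [-1.2 -0.4 -0.8 -1.8 -0.   0.9  0.   0.2  1.8  0.3 -0.1 -0.6]]
jar [0.397 0.016 0.055]
wood [0.545 0.    0.045]
round [ 0.699 -0.01   0.02 ]
cup [0.56  0.519 0.05 ]
orange1 [0.433 0.379 0.05 ]
orange2 [0.288 0.191 0.05 ]
tub [ 0.767 -0.231  0.065]
knife [ 0.537 -0.5    0.01 ]
1.1 [[-0.959  0.284 -0.   ]
 [ 0.284  0.959  0.   ]
 [ 0.     0.    -1.   ]]
```

Request:
carry_out([
  [-1, -0.29, 0, 0, 0, -0.273],
  [-1, -0.29, 0, 0, 0, -0.273],
  [-1, -0.29, 0, 0, 0, -0.273],
  [-1, -0.29, 0, 0, 0, -0.273],
  [-1, -0.29, 0, 0, 0, -0.273],
  [-1, -0.29, 0, 0, 0, -0.273],
  [-1, -0.29, 0, 0, 0, -0.273],
  [-1, -0.29, 0, 0, 0, -0.273],
  [-1, -0.29, 0, 0, 0, -0.273],
  [-1, -0.29, 0, 0, 0, -0.273],
  [-1, -0.29, 0, 0, 0, -0.273],
  [-1, -0.29, 0, 0, 0, -0.273],
], jaw=1, grip_force=5)

```text
time_s: 2.3
tool_pos: [0.5058, 0.3032, 0.3027]
orientation: [0.405, -3.115, -0.001]
force: [-0.6, -0.1, -0.9]
grip_width: 0.0023
gripper_force: 0.0
```

```bash
cat >> h.py <<'E'
def go(target,ang=None):  # units to reach a world TCP pose; ang = heading of tool y in degrees
    o=manip.get_obs(); M=R.from_rotvec(o['orientation']).as_matrix()
    a=np.degrees(np.arctan2(M[1,1],M[0,1])); 
    print('t',o['time_s'],'tcp',np.round(o['tool_pos'],3),'yhead',a.round(1),'zax',M[:,2].round(3),'F',np.round(o['force'],1))
    print('units',(M.T@(np.array(target)-o['tool_pos'])/.4).round(3),'turn z', None if ang is None else np.round(-np.radians((ang-a+180)%360-180)/2,3))
E
python3 -c "
from h import *
go([.605,.239,.177],104.8)"
```

```text
t 2.3 tcp [0.506 0.303 0.303] yhead 104.8 zax [-0.001  0.    -1.   ] F [-0.6 -0.1 -0.9]
units [-0.199 -0.219  0.314] turn z 0.0
```

Request:
carry_out([
  [-0.2, -0.22, 0, 0, 0, 0],
  [-0.2, -0.22, 0, 0, 0, 0],
  [-0.2, -0.22, 0, 0, 0, 0],
  [-0.2, -0.22, 0, 0, 0, 0],
  [-0.2, -0.22, 0.1, 0, 0, 0],
  [-0.2, -0.22, 0.2, 0, 0, 0],
  [-0.2, -0.22, 0.28, 0, 0, 0],
  [-0.2, -0.22, 0.315, 0, 0, 0],
  [-0.2, -0.22, 0.315, 0, 0, 0],
  [-0.2, -0.22, 0.315, 0, 0, 0],
])

```text
time_s: 3.3
tool_pos: [0.6066, 0.2391, 0.1784]
orientation: [-0.406, 3.113, 0.0]
force: [0.9, -0.3, 1.5]
grip_width: 0.0004
gripper_force: 0.0
```

```bash
python3 -c "
from h import *
go([.547,.224,.177],104.8)
t=manip.read_camera('top')['pixels'];s=manip.read_camera('side')['pixels']
c=lambda im,x,y:cv2.resize(im[y-30:y+30,x-40:x+40],(400,300),interpolation=cv2.INTER_CUBIC)
cv2.imwrite('pics/a.png',np.hstack([c(t,262,188),c(s,295,155)])[:,:,::-1])
"
```

```text
t 3.3 tcp [0.607 0.239 0.178] yhead 104.9 zax [ 0.002  0.001 -1.   ] F [ 0.9 -0.3  1.5]
units [0.154 0.002 0.003] turn z 0.001
```

View pics/a.png

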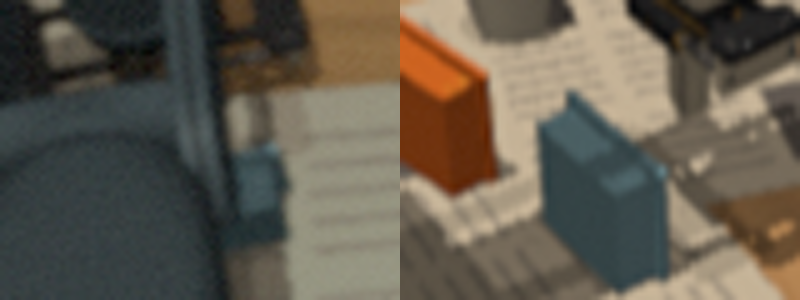

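The closed fingers are behind the open face with their tips just below the rim (side crop about (685,90)). I'll push slowly along tool +x.

Request:
carry_out([
  [0.05, 0, 0, 0, 0, 0],
  [0.08, 0, 0, 0, 0, 0],
  [0.09, 0, 0, 0, 0, 0],
  [0.1, 0, 0, 0, 0, 0],
  [0.11, 0, 0, 0, 0, 0],
  [0.12, 0, 0, 0, 0, 0],
  [0.13, 0, 0, 0, 0, 0],
  [0.14, 0, 0, 0, 0, 0],
  [0.15, 0, 0, 0, 0, 0],
  [0.16, 0, 0, 0, 0, 0],
  [0.17, 0, 0, 0, 0, 0],
  [0.18, 0, 0, 0, 0, 0],
])

```text
time_s: 4.6
tool_pos: [0.5365, 0.2195, 0.1767]
orientation: [0.404, -3.115, 0.0]
force: [-0.1, -0.7, -0.0]
grip_width: 0.0004
gripper_force: 0.1
```

Request:
carry_out([
  [0.01, 0, 0, 0, 0, 0],
  [0.02, 0, 0, 0, 0, 0],
  [0.03, 0, 0, 0, 0, 0],
  [0.04, 0, 0, 0, 0, 0],
  [0.05, 0, 0, 0, 0, 0],
  [0.06, 0, 0, 0, 0, 0],
  [0.07, 0, 0, 0, 0, 0],
  [0.07, 0, 0, 0, 0, 0],
  [0.07, 0, 0, 0, 0, 0],
])

```text
time_s: 5.5
tool_pos: [0.5099, 0.2124, 0.1768]
orientation: [-0.404, 3.115, 0.0]
force: [-0.4, 0.3, -0.2]
grip_width: 0.0007
gripper_force: 0.0
```

```bash
python3 -c "
from h import *
go([.465,-.259,.303],17.3)
t=manip.read_camera('top')['pixels'];s=manip.read_camera('side')['pixels']
c=lambda im,x,y:cv2.resize(im[y-30:y+30,x-40:x+40],(400,300),interpolation=cv2.INTER_CUBIC)
cv2.imwrite('pics/b.png',np.hstack([c(t,262,188),c(s,290,165)])[:,:,::-1])
"
```

```text
t 5.5 tcp [0.51  0.212 0.177] yhead 104.8 zax [ 0.  0. -1.] F [-0.4  0.3 -0.2]
units [ 0.409 -1.111 -0.316] turn z 0.764
```

View pics/b.png

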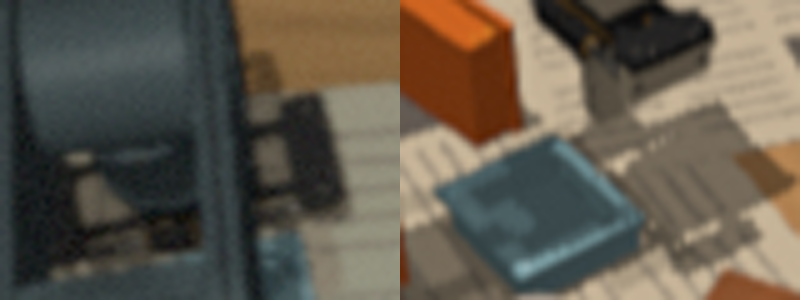

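The square mould lies flat, hollow up (side crop around (540,215)). Next is the bar mould: raise, cross over and turn.

Request:
carry_out([
  [0, 0, -0.12, 0, 0, 0],
  [0, 0, -0.24, 0, 0, 0],
  [0, 0, -0.32, 0, 0, 0.07],
  [0.2, -0.4, -0.32, 0, 0, 0.764],
  [0.4, -0.9, -0.32, 0, 0, 0.764],
  [0.4, -0.9, -0.32, 0, 0, 0.764],
  [0.4, -0.9, -0.32, 0, 0, 0.764],
  [0.4, -0.9, -0.32, 0, 0, 0.764],
  [0.4, -0.9, -0.32, 0, 0, 0.764],
  [0.4, -0.9, -0.32, 0, 0, 0.764],
  [0.4, -0.9, -0.32, 0, 0, 0.764],
  [0.4, -0.9, -0.32, 0, 0, 0.764],
])

```text
time_s: 6.8
tool_pos: [0.4464, -0.1818, 0.3048]
orientation: [1.83, 2.552, -0.003]
force: [0.0, 1.2, 0.7]
grip_width: 0.0006
gripper_force: 0.0
```

```bash
python3 -c "
from h import *
go([.440,-.178,.196],17.3)"
```

```text
t 6.8 tcp [ 0.446 -0.182  0.305] yhead 18.7 zax [ 0.    -0.002 -1.   ] F [0.  1.2 0.7]
units [ 0.015 -0.012  0.272] turn z 0.012
```

Request:
carry_out([
  [0.02, -0.01, 0, 0, 0, 0.012],
  [0.02, -0.01, 0.08, 0, 0, 0.012],
  [0.02, -0.01, 0.16, 0, 0, 0.012],
  [0.02, -0.01, 0.24, 0, 0, 0.012],
  [0.02, -0.01, 0.272, 0, 0, 0.012],
  [0.02, -0.01, 0.272, 0, 0, 0.012],
  [0.02, -0.01, 0.272, 0, 0, 0.012],
])

```text
time_s: 7.5
tool_pos: [0.4408, -0.1694, 0.1965]
orientation: [1.841, 2.545, 0.0]
force: [-1.1, 0.6, 0.8]
grip_width: 0.0003
gripper_force: 0.0
```

```bash
python3 -c "
from h import *
go([.459,-.240,.196],17.3)
t=manip.read_camera('top')['pixels'];s=manip.read_camera('side')['pixels']
c=lambda im,x,y:cv2.resize(im[y-30:y+30,x-40:x+40],(400,300),interpolation=cv2.INTER_CUBIC)
cv2.imwrite('pics/c.png',np.hstack([c(t,395,222),c(s,320,250)])[:,:,::-1])
"
```

```text
t 7.5 tcp [ 0.441 -0.169  0.196] yhead 18.2 zax [ 0.  0. -1.] F [-1.1  0.6  0.8]
units [-0.182 -0.012  0.001] turn z 0.008
```

View pics/c.png

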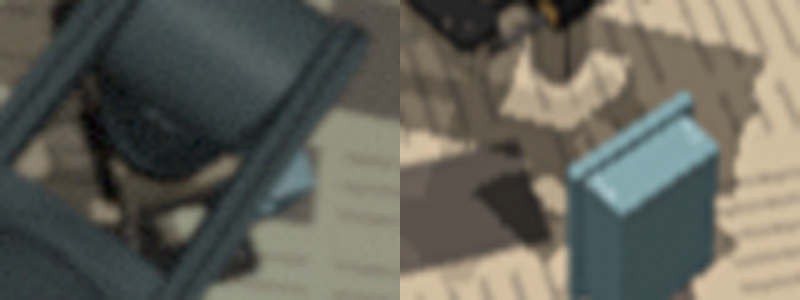

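The fingers (side crop about (560,60)) are clear and on the open-face side. I'll push slowly along tool −x.

Request:
carry_out([
  [-0.05, -0.01, 0, 0, 0, 0.008],
  [-0.1, -0.01, 0, 0, 0, 0.008],
  [-0.12, -0.01, 0, 0, 0, 0.008],
  [-0.13, -0.01, 0, 0, 0, 0.008],
  [-0.14, -0.01, 0, 0, 0, 0.008],
  [-0.15, -0.01, 0, 0, 0, 0.008],
  [-0.16, -0.01, 0, 0, 0, 0.008],
  [-0.17, -0.01, 0, 0, 0, 0.008],
  [-0.18, -0.01, 0, 0, 0, 0.008],
  [-0.19, -0.01, 0, 0, 0, 0.008],
  [-0.2, -0.01, 0, 0, 0, 0.008],
  [-0.21, -0.01, 0, 0, 0, 0.008],
])

```text
time_s: 8.8
tool_pos: [0.463, -0.2517, 0.1959]
orientation: [-1.866, -2.528, 0.0]
force: [0.7, -0.3, -0.3]
grip_width: 0.0008
gripper_force: 0.1
```

Request:
carry_out([
  [-0.01, 0, 0, 0, 0, 0],
  [-0.02, 0, 0, 0, 0, 0],
  [-0.03, 0, 0, 0, 0, 0],
  [-0.04, 0, 0, 0, 0, 0],
  [-0.05, 0, 0, 0, 0, 0],
  [-0.06, 0, 0, 0, 0, 0],
  [-0.07, 0, 0, 0, 0, 0],
  [-0.08, 0, 0, 0, 0, 0],
  [-0.08, 0, 0, 0, 0, 0],
  [-0.08, 0, 0, 0, 0, 0],
  [-0.08, 0, -0.1, 0, 0, 0],
  [-0.08, 0, -0.2, 0, 0, 0],
])

```text
time_s: 10.0
tool_pos: [0.4716, -0.2812, 0.2756]
orientation: [-1.863, -2.524, -0.001]
force: [0.2, 0.3, -0.1]
grip_width: 0.0003
gripper_force: 0.0
```

Request:
carry_out([
  [0, 0, -0.1, 0, 0, 0],
  [0.2, 0, -0.2, 0, 0, 0],
  [0.4, 0, -0.3, 0, 0, 0],
  [0.4, 0, -0.3, 0, 0, 0],
  [0.4, 0, -0.3, 0, 0, 0],
  [0.4, 0, -0.3, 0, 0, 0],
  [0.4, 0, -0.3, 0, 0, 0],
  [0.4, 0, -0.3, 0, 0, 0],
])

```text
time_s: 10.8
tool_pos: [0.4252, -0.1297, 0.3952]
orientation: [-1.866, -2.526, 0.001]
force: [0.8, -0.7, 0.2]
grip_width: 0.0005
gripper_force: 0.0
```

```bash
python3 -c "
from h import *
go([.465,-.259,.303],17.3)
save(manip.read_camera('top'),'d1.png')
p=manip.read_camera('side');s=p['pixels'][100:300,200:440]
cv2.imwrite('pics/d.png',cv2.resize(s,(720,600),interpolation=cv2.INTER_CUBIC)[:,:,::-1])
"
```

```text
t 10.8 tcp [ 0.425 -0.13   0.395] yhead 17.1 zax [-0.001  0.    -1.   ] F [ 0.8 -0.7  0.2]
units [-0.338  0.     0.23 ] turn z -0.002
```

View pics/d.png

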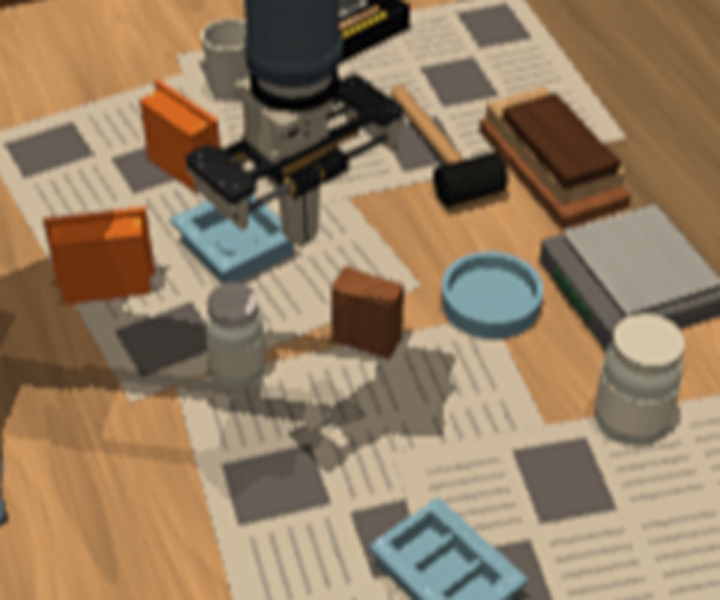

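View pics/d1.png

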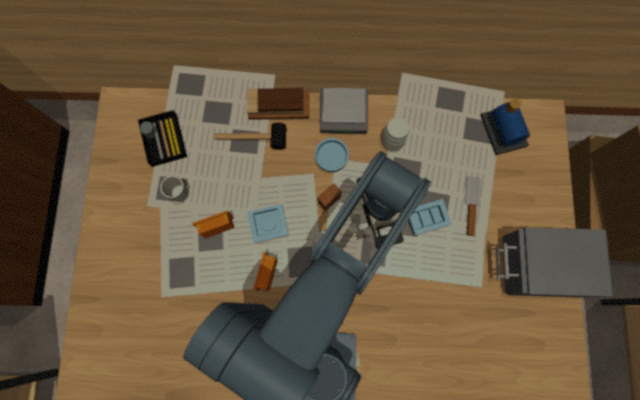

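Both moulds lie flat with their hollows up: tile at top (269,223), bar at (429,217). The bystanders are in place and the arm is clear, so I'm handing it in.

```bash
python3 -c "
from h import *
print(manip.finish_job())"
```

```text
the job is handed in; nothing more can be done
None
```

I pushed both moulds over; in the final pictures they lie on their backs with their hollows up and everything else looks in place. The job was handed in just after 10.8 s on the robot's clock, but it returned no verdict.

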